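Load a spindle collar on its carrier and lift the carrier level

ROBOT

A 6-joint arm with a two-finger parallel gripper is mounted at the origin on a cart in front of the work surface, level with it; the furniture and walls round the work are solid. World frame = base frame: x ahead of the robot, y to its left, z up, the work surface at z = 0. Lengths are in m, angles in rad, forces in N, time in s.
With the tool pointing down it reaches from about 0.275 to 0.85 m from the base axis. Payload 5.2 kg.
Tool frame: the origin (TCP) lies at the very end of the fingers, on their centre line; the grasp point (between the pads) lies behind it (robot.grip_depth is the z of the grasp point in the tool frame, in m); z points along the fingers, x is the direction in which the jaws open and shut, and the axes are right-handed (so a half turn about z gives the same grasp; the last joint's range is limited). The gripper opens to 85 mm and grips with 20 to 120 N. Pads are 22 mm wide; open, the fingers measure 114 mm over their backs; the gripper's body (76 mm by 85 mm) begins 54 mm behind the grasp point. The pads swing forward as they close: fully open they stand 13 mm farther back than shut.
Start: joints at [0.942, 0.259, 1.535, -0, 1.348, -0.203], TCP at [0.227, 0.501, 0.231] pointing down, gripper open.
Joint ranges: [-3.14, 3.14], [-0.91, 2.08], [0.19, 2.58], [-1.22, 4.36], [0.22, 2.71], [-3.12, 3.12]. Speed limits (rad/s): [2.57, 2.57, 3.14, 3.14, 3.14, 3.14].

INTERFACE

Orientations are given as a rotation vector (axis times angle).
In Python, from plant import robot gives the robot as it stands.
- The arm moves only by the tool send_rows, never from a script. Its arguments are lists of equal length, an entry for each row: "travel": the shift along the tool's x, y, z each as a share of 0.25 m, from -1 to 1, a list of three; "twist": the turn, a rotation vector about the tool's x, y, z each as a share of pi rad, from -1 to 1, a list of three. In form: {"travel": [[x, y, z], ...], "twist": [[wx, wy, wz], ...]}. A call has 1 to 20 rows; each row is the pose to reach, as a shift and turn from the pose commanded when the call began, along the tool's axes at that moment, turning the shorter way round; what a row does not reach only later rows make up. A row lasts 1/12 s, in which the tool goes at most 41.7 mm and 7.16 degrees, less where a joint would pass 70% of its speed; a pose out of reach is approached as far as the arm can. A call with a number of a shift or a turn outside -1 to 1 is refused whole. A call with a gripper value outside its range is refused whole. "gripper" is the opening, from 0 (shut) to 1 (fully open), set as the call begins (left out, the last holds). The fingers move at their own pace and stop on an object; the grip force is fixed at half the most. Time passes only in rows, so rows that repeat a pose let the fingers close. It gives the time, the measured TCP pose, the force and the opening at its end, in the units of the state.
- robot.read_state(): the state, without advancing time (a new reading comes with each control period).
- robot.camera(name): name is "scene" or "top" or "wrist"; returns the picture (384x512x3 uint8, blue, green, red); there is no depth.
- robot.camera_info(name): a dict with "vfov" (degrees; the focal length in pixels is half the picture's height over the tangent of half this angle, whatever the lens; pixels are square), "cx", "cy" (the principal point, pixels), "T" (4x4, takes a point from camera to world coordinates). Camera axes: x right, y down, z forward; pixel columns grow to the right and rows downward; lengths in m; the calibration is good to about 2 mm. A picture is of the moment at which its call begins: read the wrist's pose just before it. camera_info takes no time and is no camera call; for the wrist camera it gives the pose at the moment of the call.
- robot.close_job(): hands the job in, once; it reports no verdict.
The state is a dict: "time_s": time; "joints": joint angles; "joint_vel": joint speeds; "effort": joint torques, N m; "eef_pos": TCP position; "tool_rot": TCP orientation; "contact_force": force on the tool from outside, world axes, zero at the start; "wrist_torque": the same for the moment, N m; "opening": finger opening in m.
Only numpy, scipy, OpenCV 4.12 (cv2) and the standard library are available. Lean on these libraries where they do the work, as an engineer would, in place of code of your own. Each camera call takes 0.05 s, during which the arm holds its last target.

TASK

Slide the tall steel collar over the upright spindle of the collar carrier until it sits fully home on the shoulder, while the carrier stands on the bench, and let go of it. Then take the carrier by the bare top of the spindle, lift it straight up about 15 cm above where it stood, and keep it there level and still for at least three seconds, finishing while still holding it. Do not tip the carrier, and leave the flat collar, the nail tin and the wooden spool where they are.

Things in the scene. Friction and masses are not known exactly. Their poses are not given: they have to be found in the camera images.
- carrier: Loose collar carrier, 0.3-0.55 kg, standing on the bench: wooden disc foot 100 mm wide, 14 mm thick; on it a steel shoulder 36 mm wide, its top (the seat) 24 mm above the underside; then a steel spindle 20 mm thick, top 86 mm above the underside, last 4 mm tapering to 13 mm. Origin: centre of underside, z up the spindle. With the tall collar home, 34 mm of spindle stay bare above it.
- collar: The tall steel collar, loose, lying flat on the bench: a plain ring 52 mm outside diameter, 25 mm bore, 28 mm high, about 0.1 to 0.2 kg. Origin at the centre of its underside, z along the bore, up. Either way up is the same. Home on the carrier its origin is 24 mm above the carrier's origin.
- flat_collar: The flat steel collar, loose, lying flat on the bench, not to be disturbed: same 52 mm outside diameter and 25 mm bore, but only 12 mm high. Origin at the centre of its underside, z up. The carrier and the two collars swap places from start to start.
- nail_tin: Open round tin of nails, 66 mm in diameter, 75 mm high, farther back on the bench, not to be disturbed. Origin at the centre of its underside.
- spool_1: Turned wooden spool, 42 mm in diameter, 70 mm high, standing farther back on the bench, not to be disturbed. Origin at the centre of its underside.
There are look-alikes about, which are no part of the job. Of the things that look like the collar, the largest one is meant.

How it is judged:
On the way, in this order (a step that is already met when the one before it is completed fails the run):
1. the tall collar sits home on the carrier's shoulder, let go, with the carrier standing on the bench (z of collar in the frame of carrier between 0.02 and 0.029 m and x of collar in the frame of carrier between -0.006 and 0.006 m and y of collar in the frame of carrier between -0.006 and 0.006 m and angle between the z axis of collar and the z axis of carrier, either way round below 0.12 rad and height (world z) of carrier below 0.006 m and angle between carrier's own z axis and vertical below 0.06 rad and contact force between the fingers and collar below 0.3 N), for 0.2 s.
2. the carrier with the collar on it is held in the air by the fingers, level and still, for 2 s (z of collar in the frame of carrier between 0.02 and 0.029 m and x of collar in the frame of carrier between -0.006 and 0.006 m and y of collar in the frame of carrier between -0.006 and 0.006 m and angle between the z axis of collar and the z axis of carrier, either way round below 0.12 rad and height (world z) of carrier between 0.1 and 0.2 m and distance of carrier from where it was at the start of the episode below 0.22 m and z of the grasp point in the frame of carrier above 0.05 m and angle between carrier's own z axis and vertical below 0.12 rad and linear speed of carrier below 0.03 m/s and angular speed of carrier below 0.2 rad/s and contact force between the fingers and carrier above 1 N and contact force between carrier and nail_tin below 0.3 N and contact force between carrier and spool_1 below 0.3 N and contact force between carrier and flat_collar below 0.3 N), for 2 s.
At the end, for the whole second after the job is handed in: Fingers hold the carrier by the spindle top (over 1 N, 50 mm or more above its underside), underside 100-200 mm above the bench, within 220 mm of its start, within 0.12 rad of upright, under 30 mm/s and 0.2 rad/s; off bystanders; tall collar home: 20-29 mm up, within 6 mm and 0.12 rad of its axis (all of step 2); the arm keeps its last pose, push and grip.
It fails at once if the flat collar is moved more than 30 mm from its place (distance of flat_collar from where it was at the start of the episode above 0.03 m).
It fails at once if the nail tin is moved more than 30 mm from its place (distance of nail_tin from where it was at the start of the episode above 0.03 m).
It fails at once if the wooden spool is moved more than 30 mm from its place (distance of spool_1 from where it was at the start of the episode above 0.03 m).
It fails at once if the carrier is tipped more than 0.5 rad (angle between carrier's own z axis and vertical above 0.5 rad).
It also fails if it takes over 62 s, if anything falls off the work surface, if the arm or the gripper's body presses on something with over 40 N, if the wrist force passes 120 N, or if a joint passes its speed limit or range.

## Working session

There is one attempt and no reset: what is moved stays moved. The work goes in short steps, Python scripts to look and compute and a tool call to move; the robot and the scene stay as the last step left them, time stands still between calls to the robot, and variables do not carry over. Pictures are saved under pics/ and viewed, and the job is handed in when it is done.

Besides the shell and the picture viewer there is one more tool, called as name(argument=value, ...) on one line, values as JSON. send_rows: Moves the arm, as the interface text tells. Shift numbers are shares of 0.25 m and turn numbers shares of pi rad, none past 1 either way. Its arguments: {"type":"object","properties":{"travel":{"type":"array","items":{"type":"array","items":{"type":"number"}}},"twist":{"type":"array","items":{"type":"array","items":{"type":"number"}}},"gripper":{"type":"number"}},"required":["travel","twist"]}

```bash
ls; mkdir -p pics
python3 - <<'E'
from plant import robot
import cv2
print(robot.read_state()); print(robot.grip_depth)
for n in ["scene","top","wrist"]:
    i=robot.camera_info(n); print(n,i)
    cv2.imwrite(f"pics/{n}0.png",robot.camera(n))
E
```

```text
pics
{'time_s': 0.0, 'joints': array([ 9.42216309e-01,  2.59366790e-01,  1.53610652e+00,  6.78950822e-06,
        1.34796539e+00, -2.02818003e-01]), 'joint_vel': array([-1.16488399e-03,  7.63682183e-04, -7.08267933e-04,  1.23033068e-03,
       -2.70673942e-04, -5.81817609e-05]), 'effort': array([ 1.18024378e-03, -4.46028900e+01, -2.90566635e+01, -2.88389911e-04,
        1.17648960e-02,  1.10320013e-05]), 'eef_pos': array([0.22682791, 0.50047061, 0.23045247]), 'tool_rot': array([ 2.64007901,  1.70159571, -0.00270703]), 'contact_force': array([ 0.21721363, -0.21722745, -0.95471416]), 'wrist_torque': array([ 0.00556564,  0.00625834, -0.05519045]), 'opening': 0.08573287691264325}
-0.0187
scene {'vfov': 55.76879323321657, 'cx': 257.17133797868553, 'cy': 196.05069321283722, 'T': array([[ 0.7065855 , -0.32471664,  0.62872572,  0.05740194],
       [-0.70718878, -0.2927489 ,  0.64356982, -0.56277558],
       [-0.02491907, -0.89936488, -0.43648809,  0.41381796],
       [ 0.        ,  0.        ,  0.        ,  1.        ]])}
top {'vfov': 48.41171372984512, 'cx': 261.923810791011, 'cy': 190.5409158462416, 'T': array([[-0.01139927, -0.99425312,  0.1064462 ,  0.52288511],
       [-0.99975347,  0.01336092,  0.01773364, -0.03049738],
       [-0.01905395, -0.10621781, -0.99416031,  0.90807647],
       [ 0.        ,  0.        ,  0.        ,  1.        ]])}
wrist {'vfov': 59.7059346748732, 'cx': 254.2231886884956, 'cy': 192.55840980971854, 'T': array([[ 0.41333912,  0.87395666,  0.25563749,  0.16175444],
       [ 0.91057492, -0.39609146, -0.11817305,  0.53047804],
       [-0.00202229,  0.28162263, -0.95952311,  0.37448449],
       [ 0.        ,  0.        ,  0.        ,  1.        ]])}
```

View pics/scene0.png

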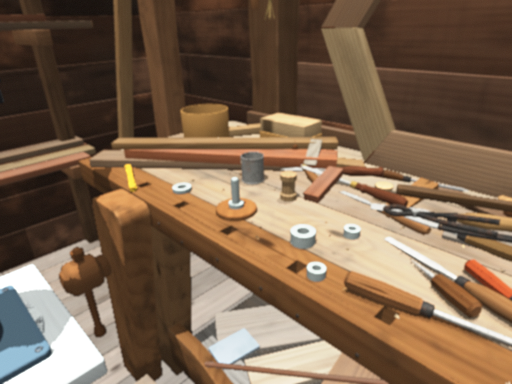

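View pics/top0.png

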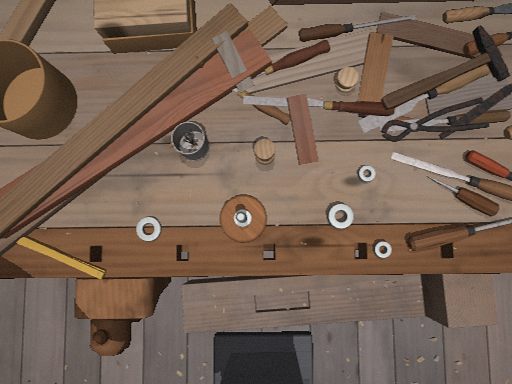

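View pics/wrist0.png

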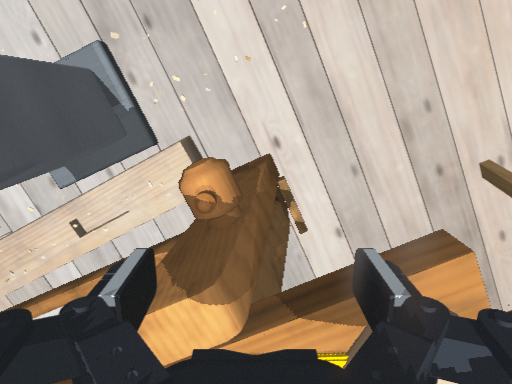

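Candidates in the top view:
- (340,215): a large, thick ring.
- (148,229): a wide, low ring, probably the flat collar.
- (367,173) and (382,250): small look-alike rings.

The largest and tallest is (340,215). I'll check it in a close crop and measure it.

```bash
cat > h.py <<'E'
import numpy as np, cv2
def ray(info,u,v,z,h=384):
    f=h/2/np.tan(np.radians(info["vfov"])/2)
    d=np.array([(u-info["cx"])/f,(v-info["cy"])/f,1.]); T=info["T"]
    d=T[:3,:3]@d; o=T[:3,3]
    return o+d*(z-o[2])/d[2]
def proj(info,p,h=384):
    f=h/2/np.tan(np.radians(info["vfov"])/2); T=info["T"]
    c=T[:3,:3].T@(np.asarray(p)-T[:3,3])
    return np.array([f*c[0]/c[2]+info["cx"],f*c[1]/c[2]+info["cy"]])
def ring(info,c,r,z,n=72):
    return np.array([proj(info,[c[0]+r*np.cos(a),c[1]+r*np.sin(a),z]) for a in np.linspace(0,2*np.pi,n)])
E
python3 - <<'E'
import cv2,numpy as np
from plant import robot
from h import *
im=cv2.imread("pics/top0.png"); s=cv2.imread("pics/scene0.png")
a=cv2.resize(im[180:260,300:400],(500,400),interpolation=cv2.INTER_CUBIC)
b=cv2.resize(im[180:260,200:300],(500,400)[:2],interpolation=cv2.INTER_CUBIC)
cv2.imwrite("pics/c1.png",np.hstack([a,b])[:, :800])
t=robot.camera_info("top")
for n,u,v,z in [("collar",340.5,214.5,.028),("foot",243.5,218,.014),("spindle",242,213,.086),("flat",148.5,229,.012),("s1",367,172.5,.015),("s2",382.5,249.5,.015),("tin",188,136,.075),("spool",264,146,.07)]:
    print(n,ray(t,u,v,z).round(4))
E
```

```text
collar [ 0.5655 -0.1756  0.028 ]
foot [0.5613 0.0247 0.014 ]
spindle [0.5679 0.0231 0.086 ]
flat [0.5408 0.2247 0.012 ]
s1 [ 0.6537 -0.236   0.015 ]
s2 [ 0.4929 -0.2618  0.015 ]
tin [0.7235 0.1307 0.075 ]
spool [ 0.702  -0.0207  0.07  ]
```

View pics/c1.png

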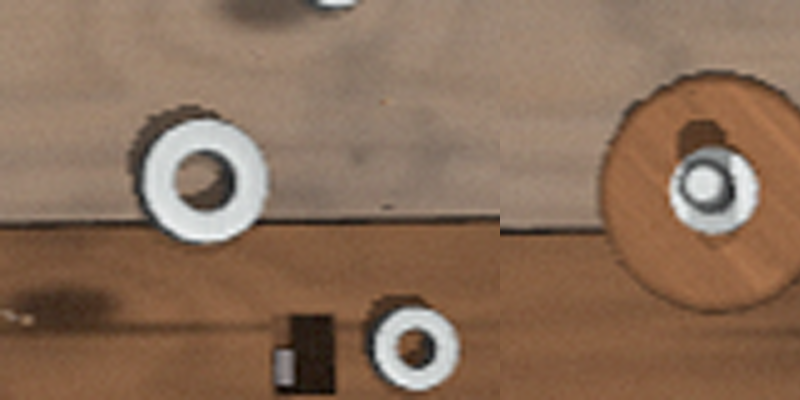

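```bash
cat > ov.py <<'E'
import cv2,numpy as np
from h import *
def overlay(im,info,box,k,rings,out):
    x0,y0,x1,y1=box
    a=cv2.resize(im[y0:y1,x0:x1],None,fx=k,fy=k,interpolation=cv2.INTER_CUBIC)
    for c,r,z,col in rings:
        p=(ring(info,c,r,z)-[x0,y0]+.5)*k-.5
        cv2.polylines(a,[np.round(p*8).astype(np.int32)],True,col,1,cv2.LINE_AA,3)
    cv2.imwrite(out,a); return a
def car(c): return [(c,.05,.014,(255,0,255)),(c,.018,.024,(0,255,0)),(c,.0065,.086,(0,0,255)),(c,.010,.082,(0,255,255))]
def col(c,z=0): return [(c,.026,z+.028,(0,255,0)),(c,.0125,z+.028,(0,0,255))]
E
python3 - <<'E'
from plant import robot
from ov import *
t=robot.camera_info("top"); im=cv2.imread("pics/top0.png")
g=cv2.cvtColor(im,cv2.COLOR_BGR2HSV)
# collar: bright ring top
for name,box,z in [("collar",(320,195,360,237),.028),("shoulder",(230,203,256,230),.024),("flat",(130,212,166,246),.012)]:
    x0,y0,x1,y1=box
    m=((g[y0:y1,x0:x1,2]>165)&(g[y0:y1,x0:x1,1]<60)).astype(np.uint8)
    cs,_=cv2.findContours(m,cv2.RETR_EXTERNAL,cv2.CHAIN_APPROX_NONE)
    c=max(cs,key=len); e=cv2.fitEllipse(c); u=e[0][0]+x0; v=e[0][1]+y0
    print(name,u,v,e[1],ray(t,u,v,z).round(4))
A=overlay(im,t,(320,195,362,237),9,col((.5630,-.1760)),"pics/o1.png")
B=overlay(im,t,(215,190,275,246),9,car((.5610,.0250)),"pics/o2.png")
s=robot.camera_info("scene"); ims=cv2.imread("pics/scene0.png")
C=overlay(ims,s,(205,165,330,255),6,car((.5610,.0250))+col((.563,-.176)),"pics/o3.png")
E
```

```text
collar 340.5701503753662 215.67070770263672 (23.373743057250977, 23.573503494262695) [ 0.5631 -0.1756  0.028 ]
shoulder 242.0049991607666 217.57496452331543 (14.499717712402344, 16.13006591796875) [0.5618 0.0271 0.024 ]
flat 147.91725158691406 228.69665336608887 (22.42664337158203, 23.10738182067871) [0.5414 0.226  0.012 ]
```

View pics/o1.png

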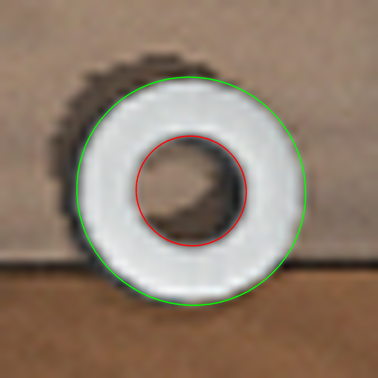

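View pics/o2.png

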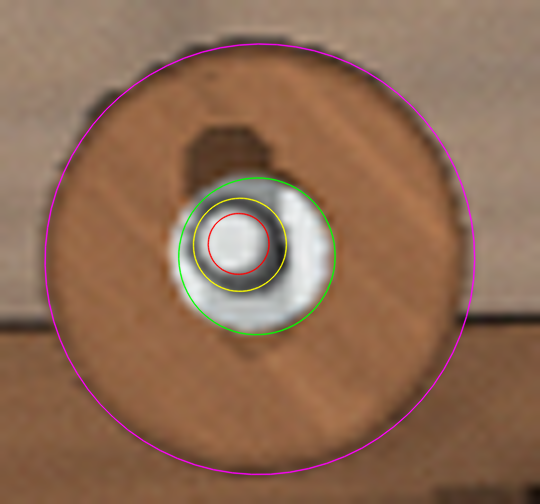

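View pics/o3.png

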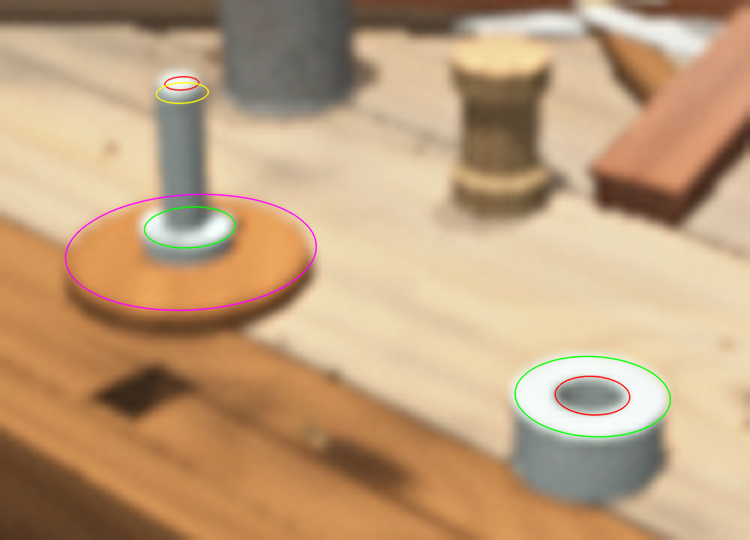

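The crop confirms the tall collar: a 52 mm outline and thick walls in the scene view, where it appears at about (303,236). It sits at (0.563,-0.176). The carrier is at about (0.561,0.026). Next I'll plan the moves.

```bash
cat > mv.py <<'E'
import numpy as np
from scipy.spatial.transform import Rotation as R
from plant import robot
def plan(target,yawx=None,base=None,rot=None):
    """target TCP; yawx: desired world dir of tool x (deg) -> prints travel, twist shares"""
    s=robot.read_state()
    p=s["eef_pos"] if base is None else np.array(base); r=R.from_rotvec(s["tool_rot"] if rot is None else rot)
    M=r.as_matrix()
    t=M.T@(np.array(target)-p)/0.25
    print("t",s["time_s"],"p",p.round(4),"x",M[:,0].round(4),"y",M[:,1].round(4),"z",M[:,2].round(4),"open",s["opening"],"F",s["contact_force"].round(2))
    print("travel",t.round(4))
    if yawx is not None:
        a=np.radians(yawx); x=np.array([np.cos(a),np.sin(a),0]); z=np.array([0,0,-1.]); 
        if x@M[:,0]<0: x=-x
        D=np.stack([x,np.cross(z,x),z],1)
        print("twist",((R.from_matrix(M).inv()*R.from_matrix(D)).as_rotvec()/np.pi).round(4))
E
python3 -c "
from mv import *
plan((.563,-.176,.16),90); plan((.40,.16,.2),90)"
```

```text
t 0.15 p [0.2269 0.5006 0.2307] x [ 0.413   0.9107 -0.0013] y [ 9.107e-01 -4.130e-01 -3.000e-04] z [-8.0e-04 -1.1e-03 -1.0e+00] open 0.08517848060619264 F [-1.53  0.04  0.16]
travel [-1.9091  2.3422  0.2846]
twist [-0.0002  0.0004 -0.1355]
t 0.15 p [0.2269 0.5006 0.2307] x [ 0.413   0.9107 -0.0013] y [ 9.107e-01 -4.130e-01 -3.000e-04] z [-8.0e-04 -1.1e-03 -1.0e+00] open 0.08517848060619264 F [-1.53  0.04  0.16]
travel [-0.9546  1.1933  0.1237]
twist [-0.0002  0.0004 -0.1355]
```

send_rows(travel=[[-0.76,0.95,0.1],[-0.76,0.95,0.1],[-0.76,0.95,0.1],[-0.76,0.95,0.1],[-0.76,0.95,0.1],[-0.76,0.95,0.1],[-0.76,0.95,0.1],[-0.76,0.95,0.1],[-0.76,0.95,0.1],[-0.76,0.95,0.1]], twist=[[0,0,-0.1355],[0,0,-0.1355],[0,0,-0.1355],[0,0,-0.1355],[0,0,-0.1355],[0,0,-0.1355],[0,0,-0.1355],[0,0,-0.1355],[0,0,-0.1355],[0,0,-0.1355]], gripper=1)

```text
time_s: 0.98
eef_pos: [0.3653, 0.2287, 0.2061]
tool_rot: [-2.225, -2.217, 0.001]
contact_force: [-0.5, -0.2, -0.8]
opening: 0.0857
```

```bash
python3 -c "
from mv import *
plan((.563,-.176,.16),90)"
```

```text
t 0.9833 p [0.3653 0.2287 0.2061] x [3.9e-03 1.0e+00 1.0e-04] y [ 1.0e+00 -3.9e-03 -7.0e-04] z [-7.e-04  1.e-04 -1.e+00] open 0.0856601994550892 F [-0.46 -0.17 -0.77]
travel [-1.6159  0.7971  0.1837]
twist [-0.0002 -0.     -0.0012]
```

send_rows(travel=[[-0.9,0.7,0.0],[-0.9,0.7,0.0],[-0.9,0.7,0.0],[-0.9,0.7,0.0],[-0.9,0.7,0.0],[-0.9,0.7,0.0],[-0.9,0.7,0.0],[-0.9,0.7,0.0],[-0.9,0.7,0.0]], twist=[[0,0,0],[0,0,0],[0,0,0],[0,0,0],[0,0,0],[0,0,0],[0,0,0],[0,0,0],[0,0,0]])

```text
time_s: 1.73
eef_pos: [0.5407, 0.0048, 0.2056]
tool_rot: [-2.222, -2.219, 0.0]
contact_force: [-0.7, 0.5, -0.7]
opening: 0.0856
```

```bash
python3 -c "
from mv import *
plan((.563,-.176,.14),90)"
```

```text
t 1.7333 p [0.5407 0.0048 0.2056] x [1.4e-03 1.0e+00 8.0e-04] y [ 1.     -0.0014 -0.001 ] z [-1.e-03  8.e-04 -1.e+00] open 0.08557575521598605 F [-0.75  0.47 -0.69]
travel [-0.7234  0.0906  0.2619]
twist [-0.0003 -0.0002 -0.0005]
```

send_rows(travel=[[-0.723,0.09,0.0],[-0.723,0.09,0.0],[-0.723,0.09,0.0],[-0.723,0.09,0.0],[-0.723,0.09,0.26],[-0.723,0.09,0.26],[-0.723,0.09,0.26],[-0.723,0.09,0.26],[-0.723,0.09,0.26],[-0.723,0.09,0.26],[-0.723,0.09,0.26]], twist=[[0,0,0],[0,0,0],[0,0,0],[0,0,0],[0,0,0],[0,0,0],[0,0,0],[0,0,0],[0,0,0],[0,0,0],[0,0,0]])

```text
time_s: 2.65
eef_pos: [0.5636, -0.1751, 0.1436]
tool_rot: [2.217, 2.221, 0.002]
contact_force: [0.0, -0.2, 0.5]
opening: 0.0852
```

Run:
```python
from mv import *
from ov import *
plan((.563,-.176,.004),90)
w=robot.camera_info("wrist"); im=robot.camera("wrist"); cv2.imwrite("pics/w1.png",im)
c=(.5632,-.1758)
overlay(im,w,(0,0,512,384),1.5,col(c)+[(c,.026,0,(255,255,0))],"pics/w1o.png")
```

```text
t 2.65 p [ 0.5636 -0.1751  0.1436] x [-0.0017  1.     -0.0016] y [1.     0.0017 0.0033] z [ 0.0033 -0.0016 -1.    ] open 0.08515511918279282 F [ 0.05 -0.16  0.49]
travel [-0.0026 -0.0044  0.5582]
twist [0.001  0.0005 0.0005]
```

View pics/w1o.png

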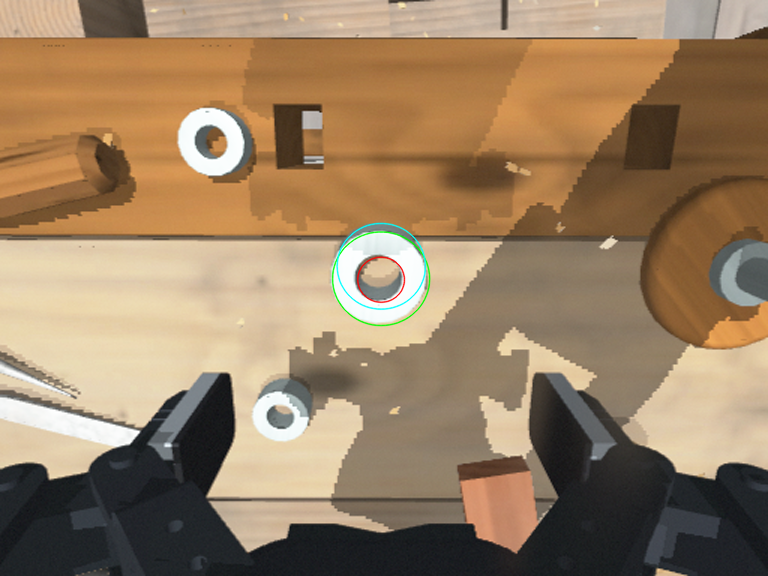

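The wrist view shows the collar centred between the jaws at about (253,185) in the raw picture, agreeing with the overlay to about 1 mm. Descending.

send_rows(travel=[[-0.003,-0.003,0.15],[-0.003,-0.003,0.3],[-0.003,-0.003,0.42],[-0.003,-0.003,0.5],[-0.003,-0.003,0.53],[-0.003,-0.003,0.54],[-0.003,-0.003,0.545],[-0.003,-0.003,0.545],[-0.003,-0.003,0.545]], twist=[[0.001,0,0],[0.001,0,0],[0.001,0,0],[0.001,0,0],[0.001,0,0],[0.001,0,0],[0.001,0,0],[0.001,0,0],[0.001,0,0]])

```text
time_s: 3.45
eef_pos: [0.563, -0.1774, 0.0069]
tool_rot: [2.221, 2.221, -0.002]
contact_force: [1.1, 0.3, 0.6]
opening: 0.0851
```

Run:
```python
from mv import *
from ov import *
plan((.563,-.176,.004),90)
w=robot.camera_info("wrist"); im=robot.camera("wrist"); cv2.imwrite("pics/w2.png",im)
c=(.5632,-.1758)
overlay(im,w,(0,0,512,384),1.5,col(c)+[(c,.026,0,(255,255,0))],"pics/w2o.png")
```

```text
t 3.45 p [ 0.563  -0.1774  0.0069] x [-0.      1.     -0.0016] y [ 1.e+00  0.e+00 -3.e-04] z [-3.0e-04 -1.6e-03 -1.0e+00] open 0.08511847545893039 F [1.09 0.34 0.64]
travel [0.0055 0.0002 0.0114]
twist [-0.0001  0.0005  0.    ]
```

View pics/w2o.png

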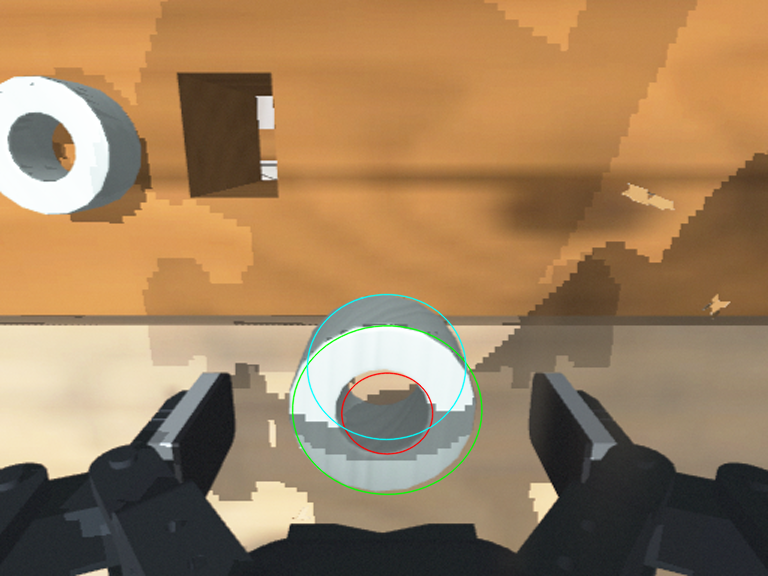

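send_rows(travel=[[0.005,0,0.01],[0.005,0,0.01],[0.005,0,0.01],[0.005,0,0.01],[0.005,0,0.01],[0.005,0,0.01],[0.005,0,0.01],[0.005,0,0.01],[0.005,0,0.01],[0.005,0,0.01],[0.005,0,0.01],[0.005,0,0.01]], twist=[[0,0,0],[0,0,0],[0,0,0],[0,0,0],[0,0,0],[0,0,0],[0,0,0],[0,0,0],[0,0,0],[0,0,0],[0,0,0],[0,0,0]], gripper=0)

```text
time_s: 4.5
eef_pos: [0.5619, -0.1756, 0.0035]
tool_rot: [-2.22, -2.221, 0.003]
contact_force: [-1.8, 0.5, 6.1]
opening: 0.0506
```

Run:
```python
from mv import *
from ov import *
plan((.563,-.176,.13),90)
w=robot.camera_info("wrist"); im=robot.camera("wrist"); cv2.imwrite("pics/w3.png",im)
c=(.5632,-.1765)
overlay(im,w,(0,0,512,384),1.5,col(c)+[(c,.026,0,(255,255,0))],"pics/w3o.png")
```

```text
t 4.5 p [ 0.5619 -0.1756  0.0035] x [-1.e-04  1.e+00 -5.e-04] y [ 1.0e+00  1.0e-04 -2.5e-03] z [-2.5e-03 -5.0e-04 -1.0e+00] open 0.050633460691239335 F [-1.83  0.55  6.09]
travel [-0.0018  0.0032 -0.506 ]
twist [-0.0008  0.0002  0.    ]
```

View pics/w3o.png

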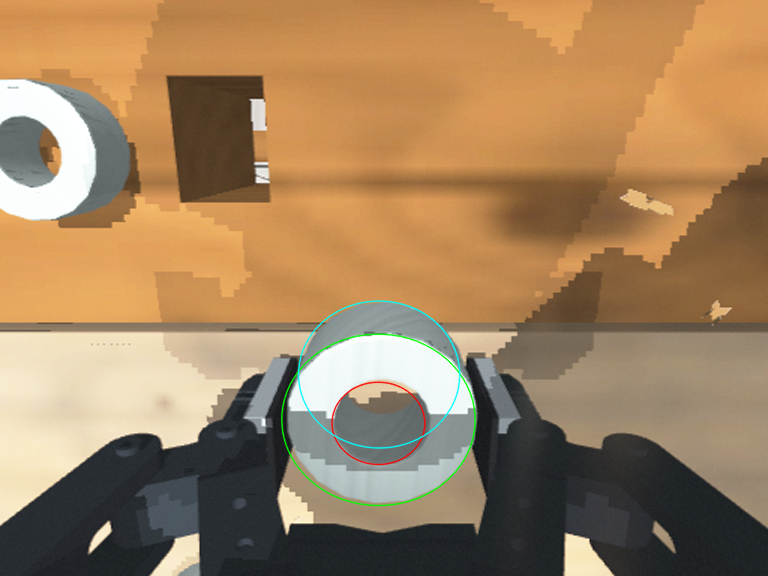

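Gripped: the opening is 50.6 mm and the ring is square between the pads. Lifting, then across.

send_rows(travel=[[0,0,-0.1],[0,0,-0.25],[0,0,-0.4],[0,0,-0.5],[0.1,0,-0.5],[0.25,0,-0.5],[0.4,0,-0.5],[0.55,0,-0.5],[0.68,0,-0.5],[0.75,-0.002,-0.5],[0.79,-0.002,-0.5],[0.8,-0.002,-0.5],[0.8,-0.002,-0.5],[0.8,-0.002,-0.5],[0.8,-0.002,-0.5]], twist=[[0,0,0],[0,0,0],[0,0,0],[0,0,0],[0,0,0],[0,0,0],[0,0,0],[0,0,0],[0,0,0],[0,0,0],[0,0,0],[0,0,0],[0,0,0],[0,0,0],[0,0,0]])

```text
time_s: 5.8
eef_pos: [0.5618, 0.0231, 0.1275]
tool_rot: [-2.222, -2.218, 0.004]
contact_force: [0.1, 1.1, -0.4]
opening: 0.0507
```

Run:
```python
from mv import *
from ov import *
plan((.561,.026,.13),90)
p=robot.read_state()["eef_pos"]
for n in ["wrist","top","scene"]:
    w=robot.camera_info(n); im=robot.camera(n); cv2.imwrite(f"pics/{n}4.png",im)
    c=(.561,.026); k={"wrist":(0,0,512,384),"top":(215,180,285,246),"scene":(200,120,300,225)}[n]
    z=p[2]-.0035
    overlay(im,w,k,1.5 if n=="wrist" else 6,car(c)+[((p[0],p[1]),.026,z+.028,(255,255,0)),((p[0],p[1]),.0125,z+.028,(255,255,255)),((p[0],p[1]),.0125,z,(0,128,255)),((p[0],p[1]),.026,z,(0,0,0))],f"pics/{n}4o.png")
```

```text
t 5.8 p [0.5618 0.0231 0.1275] x [ 1.6e-03  1.0e+00 -4.0e-04] y [ 1.     -0.0016 -0.0031] z [-3.1e-03 -4.0e-04 -1.0e+00] open 0.05073995632440885 F [ 0.06  1.08 -0.39]
travel [ 0.0117 -0.0033 -0.01  ]
twist [-0.001   0.0001 -0.0005]
```

View pics/wrist4o.png

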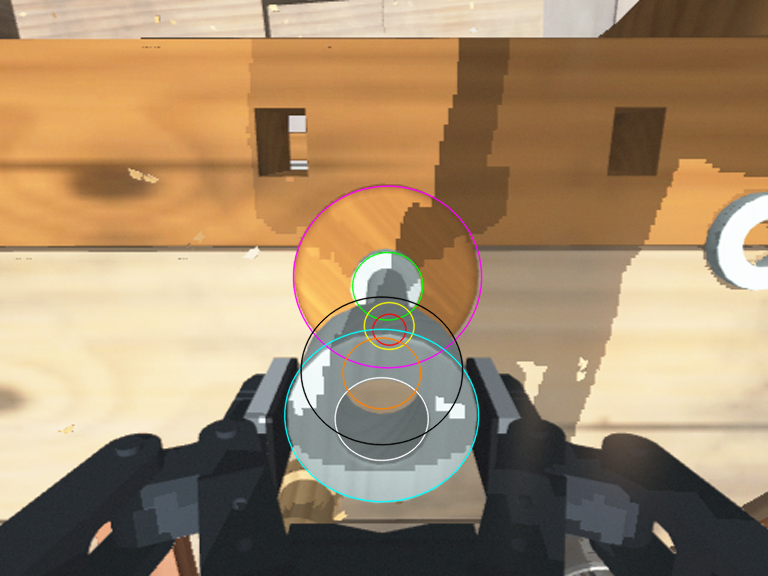

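View pics/scene4o.png

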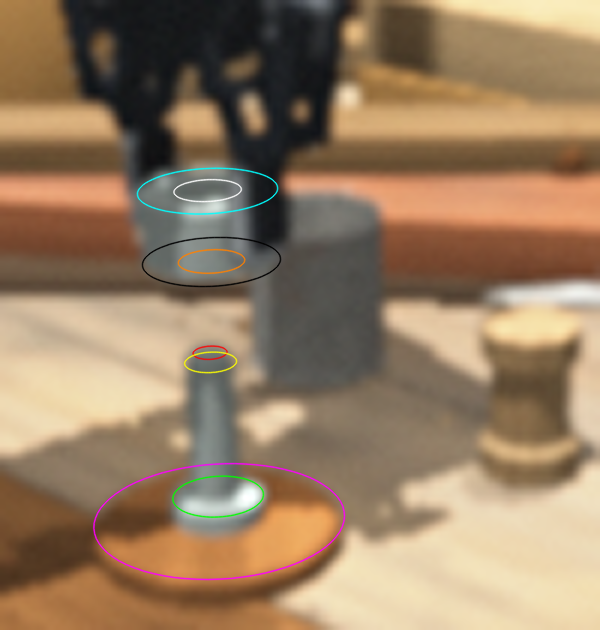

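View pics/top4o.png

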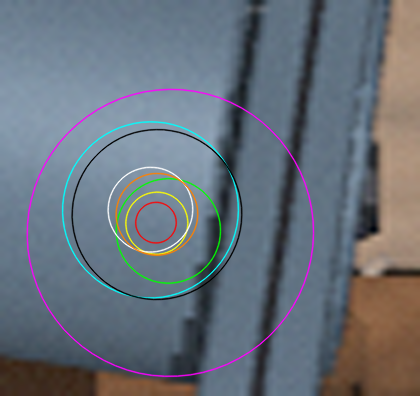

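Spindle and foot match the overlay in the wrist view (foot centre about (258,184) raw). The held ring matches the TCP to about 1 mm. I'll correct by about 3 mm in y and 1 mm in x, then lower just past the taper and check the force.

send_rows(travel=[[0.011,-0.003,0.0],[0.011,-0.003,0.0],[0.011,-0.003,0.0],[0.011,-0.003,0.06],[0.011,-0.003,0.1],[0.011,-0.003,0.13],[0.011,-0.003,0.15],[0.011,-0.003,0.165],[0.011,-0.003,0.18],[0.011,-0.003,0.18]], twist=[[0,0,0],[0,0,0],[0,0,0],[0,0,0],[0,0,0],[0,0,0],[0,0,0],[0,0,0],[0,0,0],[0,0,0]])

```text
time_s: 6.78
eef_pos: [0.5604, 0.0273, 0.0819]
tool_rot: [-2.219, -2.219, 0.004]
contact_force: [-0.4, 0.0, -0.8]
opening: 0.0506
```

Run:
```python
from mv import *
from ov import *
plan((.561,.026,.0275),90)
p=robot.read_state()["eef_pos"]
for n in ["wrist","scene"]:
    w=robot.camera_info(n); im=robot.camera(n); cv2.imwrite(f"pics/{n}5.png",im)
    c=(.561,.026); k={"wrist":(0,0,512,384),"scene":(200,120,300,225)}[n]
    z=p[2]-.0035
    overlay(im,w,k,1.5 if n=="wrist" else 6,car(c)+[((p[0],p[1]),.026,z+.028,(255,255,0)),((p[0],p[1]),.0125,z+.028,(255,255,255)),((p[0],p[1]),.0125,z,(0,128,255))],f"pics/{n}5o.png")
```

```text
t 6.7833 p [0.5604 0.0273 0.0819] x [0.e+00 1.e+00 1.e-04] y [ 1.     -0.     -0.0042] z [-4.2e-03  1.0e-04 -1.0e+00] open 0.05059656488317988 F [-0.35  0.03 -0.81]
travel [-0.0053  0.0035  0.2175]
twist [-0.0013 -0.     -0.    ]
```

View pics/wrist5o.png

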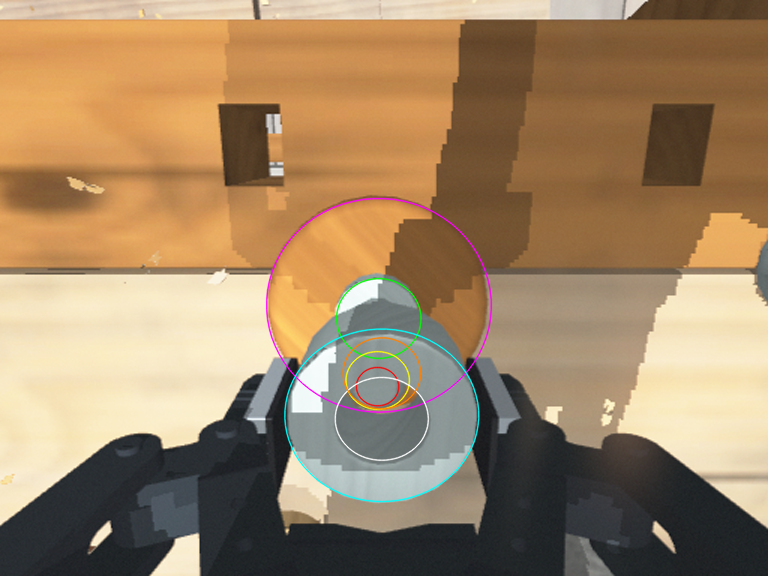

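View pics/scene5o.png

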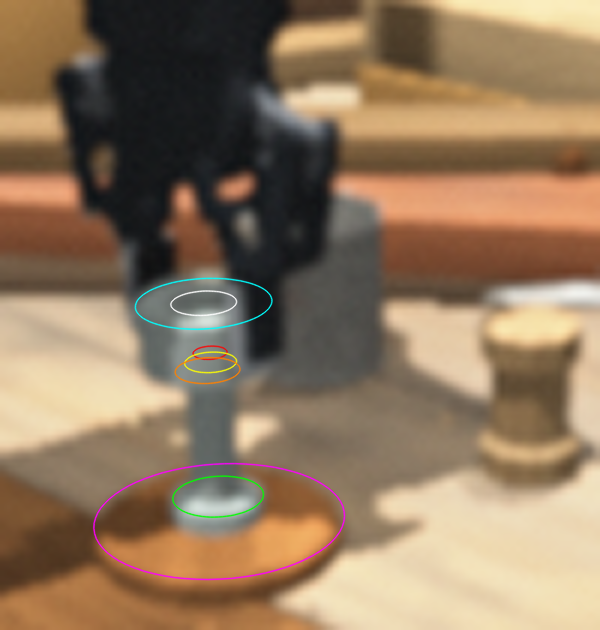

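No force, and the collar's lower edge is already past the taper. Lowering on, 1 mm back in y.

send_rows(travel=[[-0.004,0.001,0.02],[-0.004,0.001,0.05],[-0.004,0.001,0.08],[-0.004,0.001,0.11],[-0.004,0.001,0.14],[-0.004,0.001,0.165],[-0.004,0.001,0.185],[-0.004,0.001,0.197],[-0.004,0.001,0.205],[-0.004,0.001,0.205],[-0.004,0.001,0.205]], twist=[[-0.001,0,0],[-0.001,0,0],[-0.001,0,0],[-0.001,0,0],[-0.001,0,0],[-0.001,0,0],[-0.001,0,0],[-0.001,0,0],[-0.001,0,0],[-0.001,0,0],[-0.001,0,0]])

```text
time_s: 7.8
eef_pos: [0.5609, 0.0262, 0.0314]
tool_rot: [2.221, 2.221, 0.0]
contact_force: [-0.2, 0.4, -1.2]
opening: 0.0507
```

Run:
```python
from mv import *
from ov import *
plan((.561,.026,.0275),90)
p=robot.read_state()["eef_pos"]
for n in ["scene"]:
    w=robot.camera_info(n); im=robot.camera(n); cv2.imwrite(f"pics/{n}6.png",im)
    c=(.561,.026)
    overlay(im,w,(200,120,300,225),6,car(c)+col(c,.024),f"pics/{n}6o.png")
```

```text
t 7.8 p [0.5609 0.0262 0.0314] x [ 1.e-04  1.e+00 -0.e+00] y [ 1.e+00 -1.e-04  2.e-04] z [ 2.e-04 -0.e+00 -1.e+00] open 0.05069302147284663 F [-0.21  0.4  -1.23]
travel [-0.001   0.0002  0.0157]
twist [ 0.0001  0.     -0.    ]
```

View pics/scene6o.png

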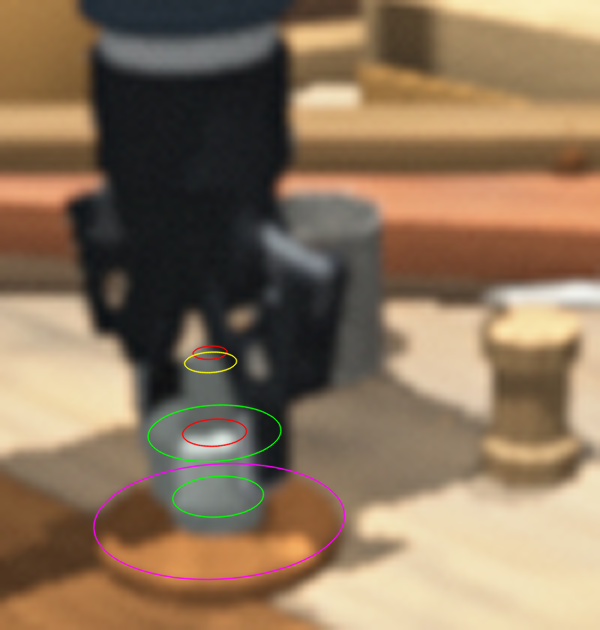

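send_rows(travel=[[-0.001,0,0.004],[-0.001,0,0.008],[-0.001,0,0.012],[-0.001,0,0.015],[-0.001,0,0.015]], twist=[[0,0,0],[0,0,0],[0,0,0],[0,0,0],[0,0,0]])

```text
time_s: 8.27
eef_pos: [0.5608, 0.026, 0.0276]
tool_rot: [2.222, 2.221, 0.0]
contact_force: [-0.4, -0.3, -0.1]
opening: 0.0507
```

send_rows(travel=[[0,0,0.003],[0,0,0.006],[0,0,0.008],[0,0,0.008]], twist=[[0,0,0],[0,0,0],[0,0,0],[0,0,0]])

```text
time_s: 8.6
eef_pos: [0.5609, 0.026, 0.0274]
tool_rot: [2.221, 2.221, 0.001]
contact_force: [-5.4, 0.4, 13.8]
opening: 0.0508
```

Firm upward contact at TCP 27.4 mm, so it is seated. Relax the push, then open.

send_rows(travel=[[0,0,-0.006],[0,0,-0.006]], twist=[[0,0,0],[0,0,0]])

```text
time_s: 8.77
eef_pos: [0.5611, 0.026, 0.0276]
tool_rot: [2.221, 2.221, 0.001]
contact_force: [0.7, 0.5, 1.8]
opening: 0.0505
```

send_rows(travel=[[0,0,0],[0,0,0],[0,0,0],[0,0,0],[0,0,0],[0,0,0],[0,0,0],[0,0,0],[0,0,0]], twist=[[0,0,0],[0,0,0],[0,0,0],[0,0,0],[0,0,0],[0,0,0],[0,0,0],[0,0,0],[0,0,0]], gripper=1)

```text
time_s: 9.52
eef_pos: [0.5608, 0.026, 0.0271]
tool_rot: [-2.222, -2.221, 0.0]
contact_force: [-0.5, -0.0, -0.1]
opening: 0.0852
```

Run:
```python
from mv import *
from ov import *
plan((.561,.026,.058),90)
for n in ["wrist","scene"]:
    w=robot.camera_info(n); im=robot.camera(n); cv2.imwrite(f"pics/{n}7.png",im)
    c=(.561,.026); k={"wrist":(0,0,512,384),"scene":(200,120,300,225)}[n]
    overlay(im,w,k,1.5 if n=="wrist" else 6,car(c)+col(c,.024),f"pics/{n}7o.png")
```

```text
t 9.5167 p [0.5608 0.026  0.0271] x [ 2.e-04  1.e+00 -0.e+00] y [ 1.e+00 -2.e-04 -0.e+00] z [-0. -0. -1.] open 0.08524355895480532 F [-0.54 -0.02 -0.07]
travel [ 1.000e-04  9.000e-04 -1.238e-01]
twist [-0.      0.     -0.0001]
```

View pics/wrist7o.png

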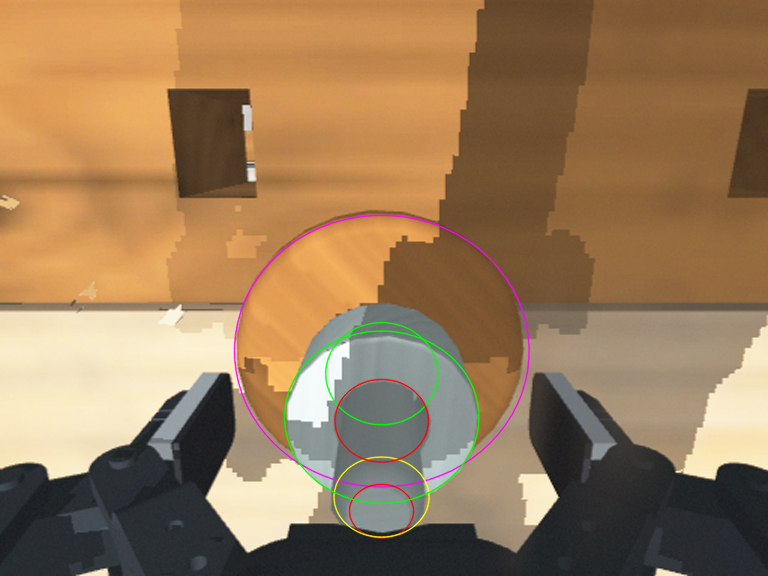

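View pics/scene7o.png

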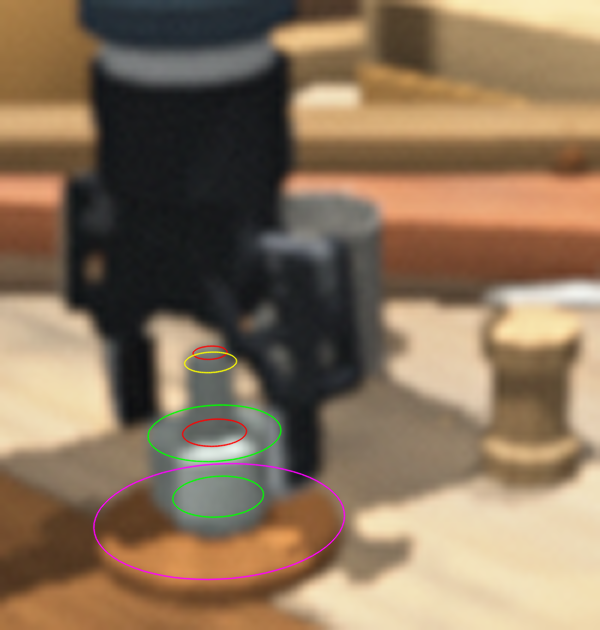

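Released: the force is about 0, the collar matches the "home" overlay and the carrier is upright. Raising to spindle-top height (TCP about 56 mm), still open.

send_rows(travel=[[0,0,-0.03],[0,0,-0.07],[0,0,-0.1],[0,0,-0.114],[0,0,-0.116],[0,0,-0.116],[0,0,-0.116],[0,0,-0.116]], twist=[[0,0,0],[0,0,0],[0,0,0],[0,0,0],[0,0,0],[0,0,0],[0,0,0],[0,0,0]])

```text
time_s: 10.28
eef_pos: [0.5604, 0.026, 0.0558]
tool_rot: [-2.221, -2.221, 0.001]
contact_force: [0.2, 0.3, -0.9]
opening: 0.0852
```

Run:
```python
from mv import *
from ov import *
plan((.561,.026,.056),90)
for n in ["wrist"]:
    w=robot.camera_info(n); im=robot.camera(n); cv2.imwrite(f"pics/{n}8.png",im)
    c=(.561,.026); k={"wrist":(0,0,512,384),"scene":(200,120,300,225)}[n]
    overlay(im,w,k,1.5 if n=="wrist" else 6,car(c)+col(c,.024),f"pics/{n}8o.png")
```

```text
t 10.2833 p [0.5604 0.026  0.0558] x [2.e-04 1.e+00 1.e-04] y [ 1.e+00 -2.e-04 -7.e-04] z [-7.e-04  1.e-04 -1.e+00] open 0.08521782437242462 F [ 0.2   0.29 -0.89]
travel [-0.0002  0.0022 -0.001 ]
twist [-0.0002 -0.     -0.    ]
```

View pics/wrist8o.png

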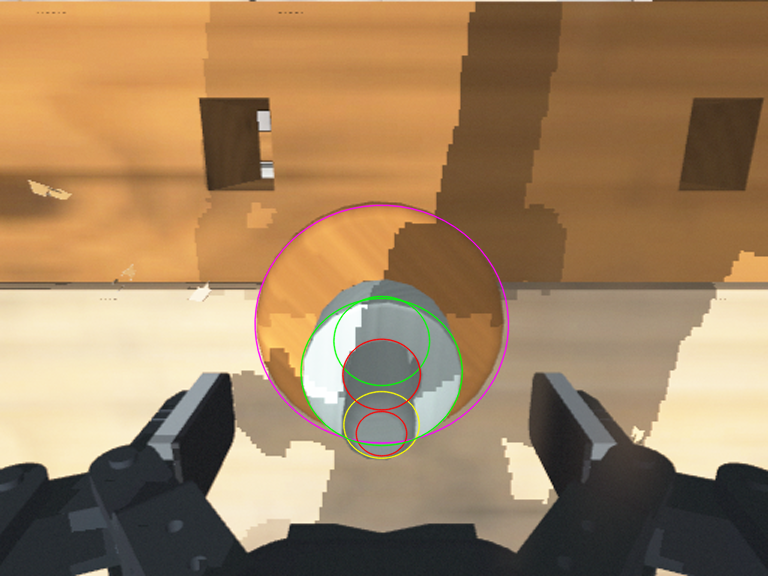

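Spindle top is centred between the pads at about (253,285) raw. Closing.

send_rows(travel=[[0,0.001,0],[0,0.001,0],[0,0.001,0],[0,0.001,0],[0,0.001,0],[0,0.001,0],[0,0.001,0],[0,0.001,0],[0,0.001,0],[0,0.001,0],[0,0.001,0],[0,0.001,0],[0,0.001,0],[0,0.001,0]], twist=[[0,0,0],[0,0,0],[0,0,0],[0,0,0],[0,0,0],[0,0,0],[0,0,0],[0,0,0],[0,0,0],[0,0,0],[0,0,0],[0,0,0],[0,0,0],[0,0,0]], gripper=0)

```text
time_s: 11.5
eef_pos: [0.5611, 0.0258, 0.0561]
tool_rot: [2.221, 2.221, -0.0]
contact_force: [-0.3, -3.3, 0.7]
opening: 0.0182
```

Run:
```python
from mv import *
from ov import *
plan((.561,.026,.206),90)
for n in ["scene","wrist"]:
    w=robot.camera_info(n); im=robot.camera(n); cv2.imwrite(f"pics/{n}9.png",im)
    c=(.561,.026); k={"wrist":(0,0,512,384),"scene":(200,120,300,225)}[n]
    overlay(im,w,k,1.5 if n=="wrist" else 6,car(c)+col(c,.024),f"pics/{n}9o.png")
```

```text
t 11.5 p [0.5611 0.0258 0.0561] x [ 1.e-04  1.e+00 -3.e-04] y [ 1.e+00 -1.e-04  2.e-04] z [ 2.e-04 -3.e-04 -1.e+00] open 0.018207312694411514 F [-0.3  -3.32  0.72]
travel [ 6.000e-04 -4.000e-04 -5.995e-01]
twist [ 0.0001  0.0001 -0.    ]
```

View pics/scene9o.png

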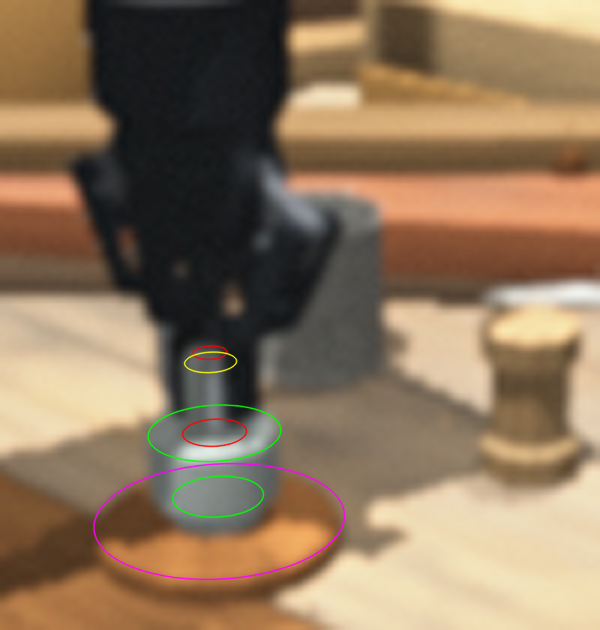

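View pics/wrist9o.png

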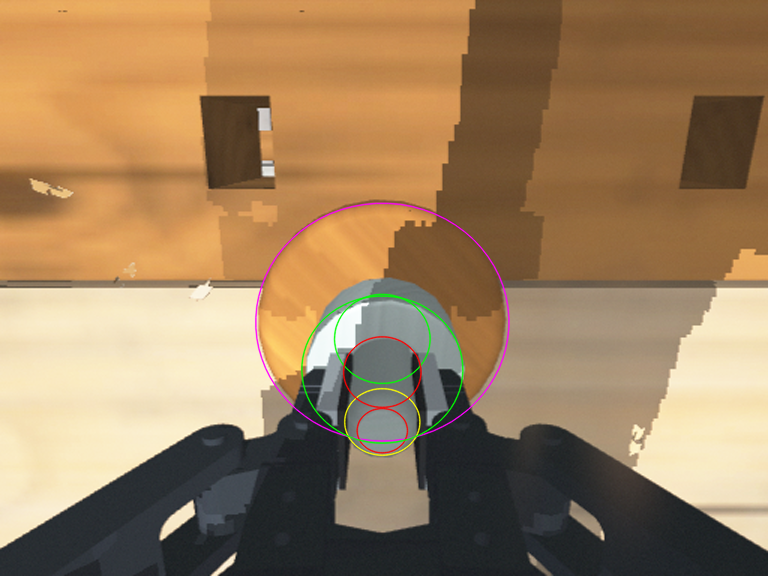

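Fingers are on the spindle just above the collar, with the opening at 18 mm. Lifting straight up 150 mm smoothly.

send_rows(travel=[[0,0,-0.01],[0,0,-0.03],[0,0,-0.06],[0,0,-0.1],[0,0,-0.15],[0,0,-0.2],[0,0,-0.25],[0,0,-0.3],[0,0,-0.35],[0,0,-0.4],[0,0,-0.45],[0,0,-0.5],[0,0,-0.54],[0,0,-0.57],[0,0,-0.59],[0,0,-0.6],[0,0,-0.6],[0,0,-0.6]], twist=[[0,0,0],[0,0,0],[0,0,0],[0,0,0],[0,0,0],[0,0,0],[0,0,0],[0,0,0],[0,0,0],[0,0,0],[0,0,0],[0,0,0],[0,0,0],[0,0,0],[0,0,0],[0,0,0],[0,0,0],[0,0,0]])

```text
time_s: 13.1
eef_pos: [0.5607, 0.0261, 0.2056]
tool_rot: [-2.221, -2.221, 0.001]
contact_force: [0.0, -0.1, -5.9]
opening: 0.0182
```

Run:
```python
from mv import *
from ov import *
plan((.561,.026,.206),90)
p=robot.read_state()["eef_pos"]; dz=p[2]-.0561
for n in ["scene","wrist"]:
    w=robot.camera_info(n); im=robot.camera(n); cv2.imwrite(f"pics/{n}10.png",im)
    c=(p[0],p[1]); k={"wrist":(0,0,512,384),"scene":(170,30,300,165)}[n]
    overlay(im,w,k,1.5 if n=="wrist" else 4.4,[(a,b,d+dz,e) for a,b,d,e in car(c)+col(c,.024)],f"pics/{n}10o.png")
```

```text
t 13.1 p [0.5607 0.0261 0.2056] x [1.e-04 1.e+00 2.e-04] y [ 1.e+00 -1.e-04 -9.e-04] z [-9.e-04  2.e-04 -1.e+00] open 0.01818812242096559 F [ 0.   -0.15 -5.91]
travel [-0.0003  0.0011 -0.0017]
twist [-0.0003 -0.0001 -0.    ]
```

View pics/scene10o.png

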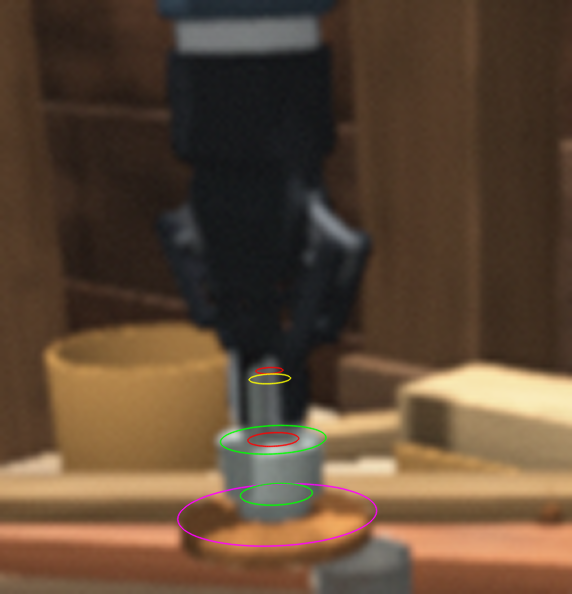

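View pics/wrist10o.png

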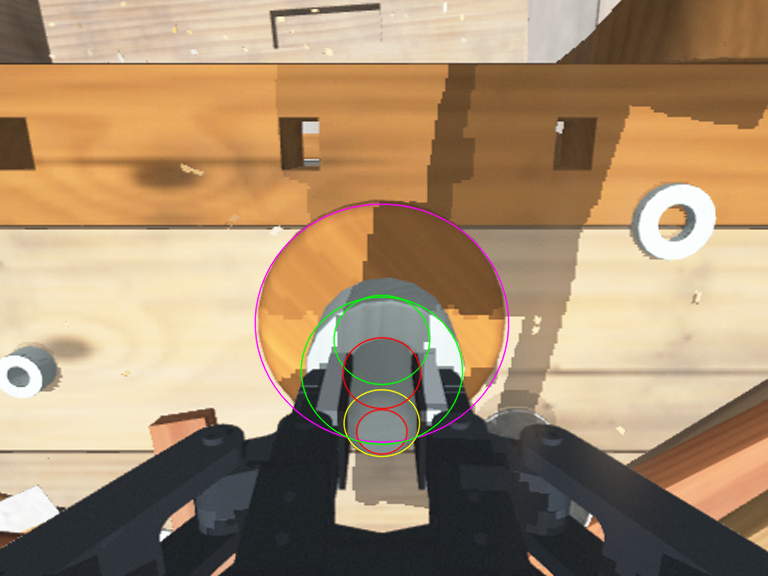

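Carrier is lifted 150 mm and level. The load reads 5.9 N, and the collar overlay is still home. Holding still for over 4 s.

send_rows(travel=[[0,0,0],[0,0,0],[0,0,0],[0,0,0],[0,0,0],[0,0,0],[0,0,0],[0,0,0],[0,0,0],[0,0,0],[0,0,0],[0,0,0],[0,0,0],[0,0,0],[0,0,0],[0,0,0],[0,0,0],[0,0,0],[0,0,0],[0,0,0]], twist=[[0,0,0],[0,0,0],[0,0,0],[0,0,0],[0,0,0],[0,0,0],[0,0,0],[0,0,0],[0,0,0],[0,0,0],[0,0,0],[0,0,0],[0,0,0],[0,0,0],[0,0,0],[0,0,0],[0,0,0],[0,0,0],[0,0,0],[0,0,0]])

```text
time_s: 14.87
eef_pos: [0.561, 0.026, 0.2061]
tool_rot: [-2.222, -2.221, 0.0]
contact_force: [0.5, -0.3, -6.6]
opening: 0.0182
```

send_rows(travel=[[0,0,0],[0,0,0],[0,0,0],[0,0,0],[0,0,0],[0,0,0],[0,0,0],[0,0,0],[0,0,0],[0,0,0],[0,0,0],[0,0,0],[0,0,0],[0,0,0],[0,0,0],[0,0,0],[0,0,0],[0,0,0],[0,0,0],[0,0,0]], twist=[[0,0,0],[0,0,0],[0,0,0],[0,0,0],[0,0,0],[0,0,0],[0,0,0],[0,0,0],[0,0,0],[0,0,0],[0,0,0],[0,0,0],[0,0,0],[0,0,0],[0,0,0],[0,0,0],[0,0,0],[0,0,0],[0,0,0],[0,0,0]])

```text
time_s: 16.53
eef_pos: [0.561, 0.026, 0.2061]
tool_rot: [2.221, 2.221, 0.0]
contact_force: [-0.6, -0.4, -6.4]
opening: 0.0179
```

send_rows(travel=[[0,0,0],[0,0,0],[0,0,0],[0,0,0],[0,0,0],[0,0,0],[0,0,0],[0,0,0],[0,0,0],[0,0,0],[0,0,0],[0,0,0],[0,0,0],[0,0,0],[0,0,0],[0,0,0],[0,0,0],[0,0,0],[0,0,0],[0,0,0]], twist=[[0,0,0],[0,0,0],[0,0,0],[0,0,0],[0,0,0],[0,0,0],[0,0,0],[0,0,0],[0,0,0],[0,0,0],[0,0,0],[0,0,0],[0,0,0],[0,0,0],[0,0,0],[0,0,0],[0,0,0],[0,0,0],[0,0,0],[0,0,0]])

```text
time_s: 18.2
eef_pos: [0.561, 0.026, 0.2061]
tool_rot: [2.222, 2.221, -0.0]
contact_force: [0.1, 0.3, -5.1]
opening: 0.0183
```

Run:
```python
from mv import *
from ov import *
plan((.561,.026,.206),90)
a=robot.camera("wrist"); s=robot.camera("scene"); cv2.imwrite("pics/w11.png",a); cv2.imwrite("pics/s11.png",s)
print(np.abs(a.astype(int)-cv2.imread("pics/wrist10.png")).mean(),np.abs(s.astype(int)-cv2.imread("pics/scene10.png")).mean())
cv2.imwrite("pics/f11.png",cv2.resize(s[30:190,170:330],(600,600),interpolation=cv2.INTER_CUBIC))
```

```text
t 18.2 p [0.561  0.026  0.2061] x [ 1.e-04  1.e+00 -0.e+00] y [ 1.e+00 -1.e-04 -0.e+00] z [-0. -0. -1.] open 0.01827021606782882 F [ 0.15  0.34 -5.09]
travel [ 0.0001 -0.0001  0.0003]
twist [-0.  0. -0.]
3.313206990559896 1.0389794243706598
```

View pics/f11.png

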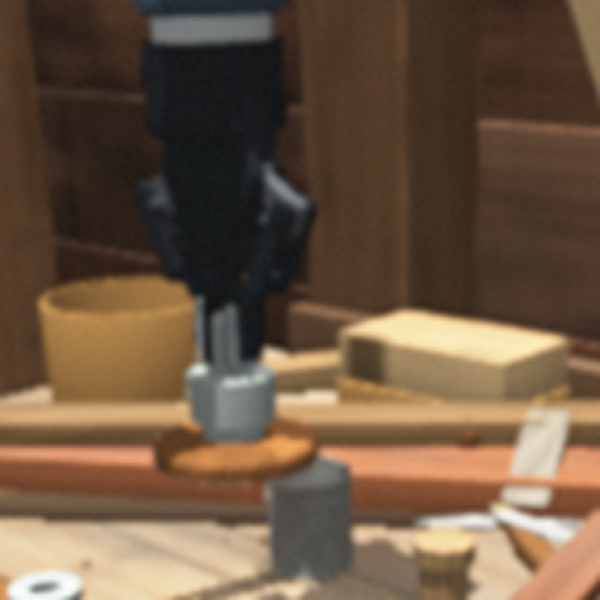

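The carrier hangs level and still, foot at about (233,150) in the raw scene picture. The collar is home, and the tin, spool and flat collar are in place. Handing in.

```bash
python3 -c "
from plant import robot
print(robot.close_job())"
```

```text
the job is handed in; nothing more can be done
None
```

The tall collar is home on the carrier's shoulder, and the job was handed in with the arm still holding the carrier by the spindle top, about 150 mm up. The hand-in reports no verdict.

- **Seating:** The collar went over the spindle with no side force until it met the shoulder, where the wrist read about 14 N. I eased off the push and opened the fingers, and the pictures then matched a seated collar.
- **Lift and hold:** I gripped the spindle just above the collar and lifted straight up. The arm held for about 5 s with no drift: TCP at 0.561, 0.026, 0.206 m and the tool vertical. The load read 5–6.6 N, which fits the carrier plus the collar.
- **Last picture:** The carrier looks level with the collar home. The nail tin, spool and flat collar look to be where they were, though I did not measure them again.

Two readings disagreed slightly. The gripper opening read about 1.5–2 mm under the known diameters, and the scene-camera overlays sat a little under 1 px off throughout. Neither affected the result. The run took about 18 s of the 62 s allowed.

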